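# Snug the glued rib in the screw clamp

### The arm

A 6-joint arm with a two-finger parallel gripper is mounted at the origin on a cart in front of the work surface, level with it; the furniture and walls round the work are solid. World frame = base frame: x ahead of the robot, y to its left, z up, the work surface at z = 0. Lengths are in mm, angles in rad, forces in N, time in s.
With the tool pointing down it reaches from about 375 to 975 mm from the base axis. Payload 3.8 kg.
Tool frame: the origin (TCP) lies midway between the tips of the shut fingers; the grasp point (between the pads) lies 19 mm behind it; z points along the fingers, y is the line along which they close (so a half turn about z gives the same grasp; the last joint's range is limited). The gripper opens to 85 mm and grips with 20 to 120 N. Pads are 22 mm wide; open, the fingers measure 114 mm over their backs; the gripper's body (76 mm by 85 mm) begins 54 mm behind the grasp point. The pads swing forward as they close: fully open they stand 13 mm farther back than shut.
Start: joints at [-1.355, 0.264, 1.604, -0, 1.274, -0.037], TCP at [168.823, -653.542, 231.28] pointing down, gripper open.
Joint ranges: [-2.63, 2.63], [-0.94, 2.18], [0.31, 2.57], [-1.31, 4.45], [0, 2.66], [-2.55, 2.55]. Speed limits (rad/s): [2.57, 2.57, 3.14, 3.14, 3.14, 3.14].

### API

Orientations are given as a rotation vector (axis times angle).
In Python, from rig import manip, cams gives the robot as it stands.
- The arm moves only by the shell command python3 -m crank 'ROWS' [OPENING] [FORCE]. ROWS is JSON, a list of rows, each a list of 2 entries, a list of its own where there are three numbers: the shift along the tool's x, y, z as a fraction of full scale, then the turn about the tool's z as a fraction of full scale. A call has 1 to 10 rows; each row is the pose to reach, as a shift and turn from the pose commanded when the call began, along the tool's axes at that moment; what a row does not reach only later rows make up. Full scale, the value 1, is 500 mm for a shift and 0.5 rad for a turn. A row lasts 1/8 s, in which the tool goes at most 62.5 mm and 10.7 degrees, less where a joint would pass 70% of its speed; a pose out of reach is approached as far as the arm can. A call with a number of a shift or a turn outside -1 to 1 is refused whole. A call with a gripper value outside its range is refused whole. OPENING is the gripper's target within -1 to 1 (fully open at 1, half-way at 0, shut at -1), set as the call begins (- or left out, the last holds). The fingers move at their own pace and stop on an object; FORCE is the grip in N (left out, the last holds). Time passes only in rows, so rows that repeat a pose let the fingers close. It gives the time, the measured TCP pose, the force, the opening and the grip force at its end, in the units of the state.
- manip.sense(): the state, without advancing time (a new reading comes with each control period).
- cams.get_image(name): name is "scene" or "top" or "wrist"; returns (picture, depth): 480x640x3 uint8, blue, green, red; 480x640 float32, mm along the optical axis (not along the pixel's ray), 0 where there is no reading.
- cams.calibration(name): a dict with "K" (3x3 intrinsics, pixels), "pose" (4x4, takes a point from camera to world coordinates). Camera axes: x right, y down, z forward; pixel columns grow to the right and rows downward; lengths in mm; the calibration is good to about 2 mm. The wrist camera is an equidistant fisheye: a pixel r from the principal point sees the ray r / f radians off the axis. A picture is of the moment at which its call begins: read the wrist's pose just before it. calibration takes no time and is no camera call; for the wrist camera it gives the pose at the moment of the call.
- manip.sign_off(): hands the job in; it is judged then, once.
The state is a dict: "clock": time; "joint_pos": joint angles; "joint_vel": joint speeds; "joint_torque": joint torques, N m; "ee_pos": TCP position; "orientation": TCP orientation; "ft_force": force on the tool from outside, world axes, zero at the start; "ft_torque": the same for the moment, N m; "width": finger opening in mm; "finger_force": force on a finger pad.
Only numpy, scipy, OpenCV 4.12 (cv2) and the standard library are available. Lean on these libraries where they do the work, as an engineer would, in place of code of your own. Each camera call takes 0.05 s, during which the arm holds its last target. There are 200 camera calls.

### The job

Two screw clamps stand on the counter; in one of them lies a dark wooden potter's rib whose split has just been glued. Turn that clamp's crank clockwise until its rubber foot meets the rib, then go on a little until it is snug by feel, without forcing it, and let go. Leave the empty clamp alone and do not shift the rib.

Things in the scene. Friction and masses are not known exactly. Their poses are not given: they have to be found in the camera images.
- clamp: The clamp that holds the rib: a fixed grey C-shaped frame, base plate 120 x 100 mm and 16 mm thick, column at its back (+x side, 42 to 68 mm from the origin), arm over the plate up to 114 mm high, open at its front (-x). Origin on the counter straight under the vertical screw's axis, z up. Above the frame the screw carries a 60 mm steel crank arm, top 129 to 133 mm above the counter at the start.
- clamp_crank (a joint): Angle of that crank, rad; grows as it turns clockwise seen from above. Each radian lowers screw, crank, knob and foot by 5 mm. Starts at 0.8 to 1.6; the foot meets the rib at about 2.4; stops at 5. Turning freely takes about 5 N sideways at the knob; past contact the springy foot adds 10 N at the knob per radian. With the hand halted, the screw's friction hides most of the first 5 N.
- clamp_knob_mid (a point): Middle of that clamp's upright wooden knob, at the height to grip: knob 24 mm in diameter, 48 mm tall, this point 26 mm above the crank arm and on the knob's axis, 60 mm from the screw's axis. The knob spins freely on the crank, so the hand need not turn while it goes round the circle. It rises clear of everything round it.
- clamp_pad: The clamp's round rubber-faced foot at the lower end of the screw, 36 mm in diameter; origin at the centre of its underside, z up. Springy: it presses with 125 N per radian turned past contact. About 0.4 rad past contact (50 N) is snug; 15 to 90 N will do; over 120 N (1 rad) is forced. Let go above about 70 N, the screw runs back to that; below, it stays.
- slate_rib: The work: a dark flat oval wooden rib with a finger hole, 58 x 92 mm (long along its y), its upper face 6 mm above its origin, lying loose on the clamp's base plate under the foot. Origin at the centre of its underside, z up.
- spare: The other, empty clamp, of the same make and size. Origin as for the clamp. Not to be used.
- spare_knob_mid (a point): Middle of the empty clamp's knob; it must stay where it is (within 20 mm).

How it is judged:
By the outcome, as a careful person would: the job done as asked, in the order asked, and still so for the second after the job is handed in, with the robot touching nothing.
It also fails if it takes over 38 s, if anything falls off the work surface, if the arm or the gripper's body presses on something with over 40 N, if the wrist force passes 120 N, or if a joint passes its speed limit or range.

## Working session

There is one attempt and no reset: what is moved stays moved. The work goes in short steps, Python scripts to look and compute and a shell command to move; the robot and the scene stay as the last step left them, time stands still between calls to the robot, and variables do not carry over. Pictures are saved under pics/ and viewed, at most 10 in all, crops included, and the job is handed in when it is done.

```bash
mkdir -p pics; ls
python3 - <<'E'
from rig import manip,cams
import cv2,numpy as np
s=manip.sense();print({k:np.round(v,3) for k,v in s.items()})
for n in("scene","top"):
    c=cams.calibration(n);print(n,np.round(c["K"],1).tolist(),np.round(c["pose"],3).tolist())
    im,d=cams.get_image(n);cv2.imwrite(f"pics/{n}.png",im);np.savez(f"{n}.npz",im=im,d=d,K=c["K"],P=c["pose"])
E
```

```text
pics
{'clock': np.float64(0.0), 'joint_pos': array([-1.355,  0.265,  1.605, -0.   ,  1.274, -0.037]), 'joint_vel': array([ 0.   ,  0.001,  0.001,  0.002, -0.   , -0.001]), 'joint_torque': array([-0.0000e+00, -5.1511e+01, -3.6731e+01,  0.0000e+00,  1.3000e-02,
        0.0000e+00]), 'ee_pos': array([ 168.663, -652.81 ,  229.926]), 'orientation': array([-3.114, -0.396,  0.   ]), 'ft_force': array([ 0.396,  0.294, -0.144]), 'ft_torque': array([0.038, 0.008, 0.012]), 'finger_force': np.float64(0.0), 'width': np.float64(85.389)}
scene [[510.3, 0.0, 320.2], [0.0, 510.3, 244.0], [0.0, 0.0, 1.0]] [[0.638, -0.404, 0.655, -28.218], [-0.77, -0.343, 0.539, -635.646], [0.007, -0.848, -0.53, 577.088], [0.0, 0.0, 0.0, 1.0]]
top [[531.4, 0.0, 315.2], [0.0, 531.4, 242.9], [0.0, 0.0, 1.0]] [[0.008, -0.998, 0.065, 474.163], [-0.999, -0.01, -0.03, -150.566], [0.031, -0.065, -0.997, 959.678], [0.0, 0.0, 0.0, 1.0]]
```

View pics/scene.png

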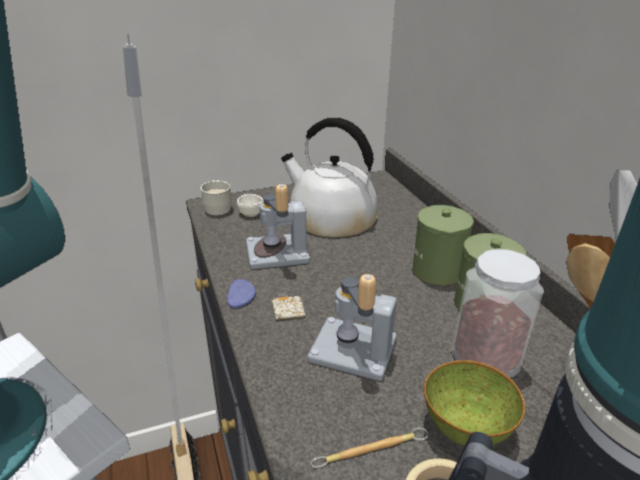

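View pics/top.png

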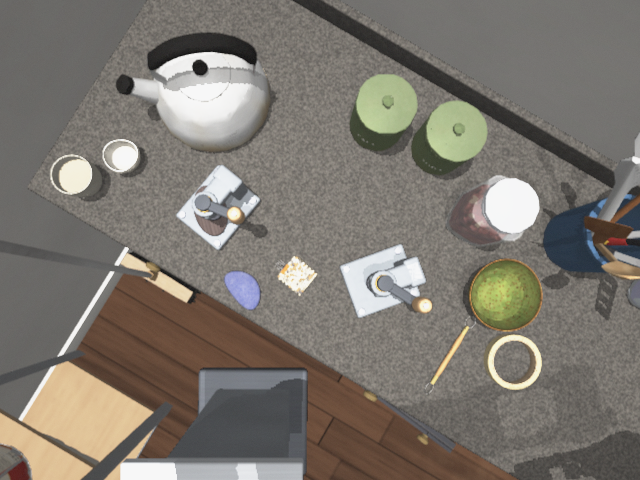

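```bash
cat > h.py <<'E'
import numpy as np,cv2
def load(n):
    f=np.load(n+".npz");return f["im"],f["d"],f["K"],f["P"]
def ray(K,P,u,v):
    return P[:3,:3]@np.linalg.solve(K,[u,v,1.]),P[:3,3]
def plane(K,P,u,v,z):
    r,o=ray(K,P,u,v);return o+r*(z-o[2])/r[2]
def tri(*obs):
    A=np.zeros((3,3));b=np.zeros(3)
    for K,P,u,v in obs:
        r,o=ray(K,P,u,v);r=r/np.linalg.norm(r);M=np.eye(3)-np.outer(r,r);A+=M;b+=M@o
    return np.linalg.solve(A,b)
def pts(d,K,P):
    v,u=np.mgrid[:480,:640];c=np.stack([(u-K[0,2])/K[0,0]*d,(v-K[1,2])/K[1,1]*d,d],-1);return c@P[:3,:3].T+P[:3,3]
E
python3 - <<'E'
from h import *
for n,(x0,y0,x1,y1) in {"top":(165,150,275,260),"scene":(240,175,320,275)}.items():
    im,d,K,P=load(n);hsv=cv2.cvtColor(im,cv2.COLOR_BGR2HSV)
    m=cv2.inRange(hsv,(8,70,130),(25,255,255));mm=np.zeros_like(m);mm[y0:y1,x0:x1]=m[y0:y1,x0:x1]
    k,l,st,c=cv2.connectedComponentsWithStats(mm)
    W=pts(d,K,P)
    for i in range(1,k):
        if st[i,4]>25:
            w=W[(l==i)&(d>0)];print(n,st[i],c[i].round(1),np.median(w,0).round(1),w.min(0).round(1),w.max(0).round(1))
    cv2.imwrite(f"pics/z_{n}.png",cv2.resize(im[y0:y1,x0:x1],None,fx=5,fy=5,interpolation=cv2.INTER_CUBIC))
im,d,K,P=load("top");W=pts(d,K,P)
for z in(131,):
    print("hub",plane(K,P,203.5,203.5,z).round(1))
for u,v in((203,204),(204,201),(215,208),(220,210),(223,211),(236,214)):print(u,v,W[v,u].round(1))
for u,v in((222,167),(260,203),(219,248),(178,212)):print(plane(K,P,u,v,16).round(1))
E
```

```text
top [227 207  15  16  84] [234.8 215.1] [563.6 -56.1 177.3] [556.6 -64.6  14.4] [577.2 -28.8 181.9]
scene [275 185  13  26 290] [281.3 197.7] [560.9 -60.1 160.1] [555.  -67.7 -22.9] [870.5 257.  181. ]
hub [588.1  -0.6 131. ]
203 204 [ 5.869e+02 -5.000e-01  1.345e+02]
204 201 [591.9  -1.5 132. ]
215 208 [581.2 -18.7 131.8]
220 210 [578.4 -26.3 129.8]
223 211 [576.6 -31.3 132. ]
236 214 [566.3 -57.5 181.4]
[670.  -11.3  16. ]
[606.1 -79.9  16. ]
[525.   -8.8  16. ]
[588.2  64.8  16. ]
```

View pics/z_top.png

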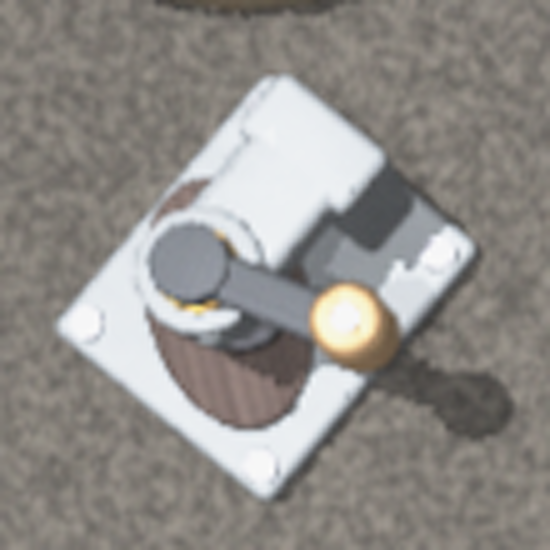

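View pics/z_scene.png

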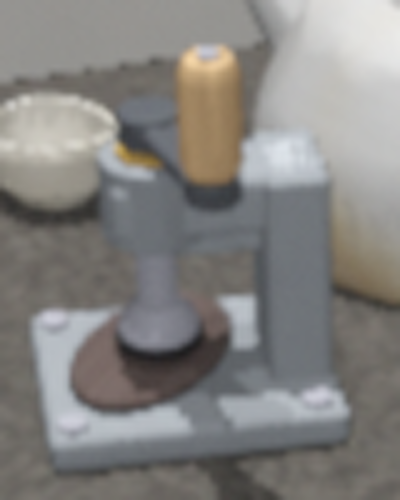

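The rib lies in the far-left clamp: in the top view the hub is at (203,203) and the knob at (234,213). Kinematically the crank reads about 1.24 rad clockwise from the column direction. I'll refine the knob and hub positions next.

```bash
cat >> h.py <<'E'
from scipy.optimize import least_squares
from scipy.spatial.transform import Rotation as R
def knob(n,box,zl=(145,176)):
    im,d,K,P=load(n);hsv=cv2.cvtColor(im,cv2.COLOR_BGR2HSV);m=cv2.inRange(hsv,(8,60,90),(25,255,255))>0
    x0,y0,x1,y1=box;b=np.zeros_like(m);b[y0:y1,x0:x1]=m[y0:y1,x0:x1]
    w=pts(d,K,P)[b];w=w[(w[:,2]>zl[0])&(w[:,2]<zl[1])];c=np.median(w[:,:2],0)
    o=P[:2,3]-c;c0=c-10*o/np.linalg.norm(o)*-1*-1
    f=least_squares(lambda q:np.hypot(*(w[:,:2]-q).T)-12,c0,loss="soft_l1")
    return f.x,len(w),np.median(abs(f.fun))
E
python3 - <<'E'
from h import *
print("fit scene",knob("scene",(240,175,320,275)))
_,_,K,P=load("top");_,_,Ks,Ps=load("scene")
k=plane(K,P,234.2,213.2,181);h=plane(K,P,202.6,202.4,133);print("knob top",k,"hub",h,np.hypot(*(k-h)[:2]))
print("tri knob top",tri((K,P,234.2,213.2),(Ks,Ps,240+210/5,175+50/5)))
print("tri hub",tri((K,P,202.6,202.4),(Ks,Ps,240+148/5,175+110/5)))
E
```

```text
fit scene (array([569.10300796, -53.29618288]), 195, np.float64(0.7031466691431696))
knob top [567.48460069 -54.752134   181.        ] hub [5.89578889e+02 4.53898588e-01 1.33000000e+02] 59.46312821541164
tri knob top [567.70254234 -55.44035694 182.87158722]
tri hub [5.89985077e+02 2.95298180e-01 1.32215376e+02]
```

```bash
python3 -m crank '[[[0.1,-0.09,-0.06],0],[[0.2,-0.18,-0.06],0],[[0.3,-0.27,-0.06],0],[[0.4,-0.36,-0.06],0],[[0.5,-0.45,-0.06],0],[[0.6,-0.54,-0.06],0],[[0.7,-0.63,-0.06],0],[[0.8,-0.72,-0.06],0],[[0.8,-0.72,-0.06],0],[[0.8,-0.72,-0.06],0]]' 1
```

```text
clock: 1.35
ee_pos: [467.1, -202.3, 260.8]
orientation: [-3.115, -0.403, 0.0]
ft_force: [-0.3, -0.7, -0.2]
width: 85.3
finger_force: 0.0
```

```bash
python3 -m crank '[[[0.1,-0.09,0],0],[[0.2,-0.18,0],0],[[0.27,-0.236,0],0],[[0.27,-0.236,0],0],[[0.27,-0.236,0],0]]' 1
python3 - <<'E'
from rig import manip,cams
import numpy as np
for n in("top","scene"):
    im,d=cams.get_image(n);c=cams.calibration(n);np.savez(n+"2.npz",im=im,d=d,K=c["K"],P=c["pose"])
s=manip.sense();print(s["ee_pos"],s["orientation"],s["ft_force"])
import cv2
c=cams.calibration("wrist");p=c["pose"];im,d=cams.get_image("wrist");cv2.imwrite("pics/w1.png",im);np.savez("w1.npz",im=im,d=d,K=c["K"],P=p);print(c["K"],p.round(2))
E
```

```text
clock: 1.98
ee_pos: [566.6, -57.8, 260.7]
orientation: [3.116, 0.396, -0.003]
ft_force: [-0.6, -0.3, -0.3]
width: 85.7
finger_force: 0.0
[566.43612435 -58.40764186 260.98489087] [ 3.11650625e+00  3.93414307e-01 -1.47005146e-03] [-0.050594    0.57194408 -0.4413356 ]
[[371.64829954   0.         317.14448229]
 [  0.         371.64829954 240.2833398 ]
 [  0.           0.           1.        ]] [[ 2.5000e-01 -9.3000e-01 -2.6000e-01  6.3268e+02]
 [-9.7000e-01 -2.4000e-01 -7.0000e-02 -4.0540e+01]
 [ 0.0000e+00  2.7000e-01 -9.6000e-01  4.0300e+02]
 [ 0.0000e+00  0.0000e+00  0.0000e+00  1.0000e+00]]
```

View pics/w1.png

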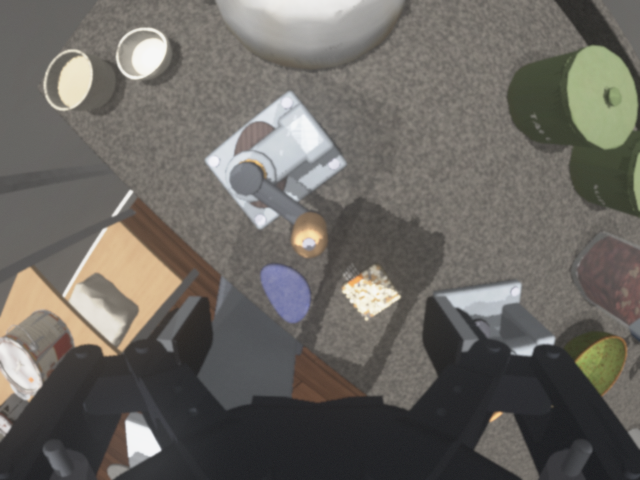

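The wrist view puts the knob at (309,241), within 3 mm of the estimate, so I descend and grip.

```bash
python3 -m crank '[[[0.007,-0.007,0.08],0],[[0.007,-0.007,0.16],0],[[0.007,-0.007,0.22],0],[[0.007,-0.007,0.24],0],[[0.007,-0.007,0.24],0],[[0.007,-0.007,0.24],0]]' 1; python3 -m crank '[[[0,0,0],0],[[0,0,0],0],[[0,0,0],0],[[0,0,0],0],[[0,0,0],0],[[0,0,0],0],[[0,0,0],0],[[0,0,0],0]]' -1 40
python3 - <<'E'
from h import *
from rig import manip
s=manip.sense();print(s["ee_pos"],R.from_rotvec(s["orientation"]).as_matrix().round(3),s["ft_force"])
E
```

```text
clock: 2.88
ee_pos: [571.0, -53.2, 143.1]
orientation: [3.116, 0.395, 0.005]
ft_force: [1.0, -0.3, -0.5]
width: 85.6
finger_force: 0.0
clock: 3.88
ee_pos: [569.8, -52.3, 141.7]
orientation: [-3.116, -0.396, -0.0]
ft_force: [-1.8, 2.4, 5.5]
width: 23.0
finger_force: 39.5
[569.83175474 -52.3261948  141.67133108] [[ 0.968  0.25   0.   ]
 [ 0.25  -0.968  0.001]
 [ 0.    -0.001 -1.   ]] [-1.7706227   2.40938459  5.48936724]
```

```bash
cat >> h.py <<'E'
T=np.array([[.968,.25],[.25,-.968]])
def table(p0,ths,t0):
    f=lambda t:60*np.array([np.cos(p0-t),np.sin(p0-t)])
    for t in ths:
        e=T@(f(t)-f(t0))/500;print(round(t,2),e.round(4),round(5*(t-t0)/500,4))
E
python3 -c "
from h import *
table(np.radians(-111.5),np.arange(0,.51,.1),0)"
```

```text
0.0 [0. 0.] 0.0
0.1 [-0.0093 -0.0075] 0.001
0.2 [-0.0179 -0.0159] 0.002
0.3 [-0.0255 -0.0252] 0.003
0.4 [-0.0322 -0.0351] 0.004
0.5 [-0.0379 -0.0457] 0.005
```

```bash
python3 -m crank '[[[-0.005,-0.004,0],0],[[-0.009,-0.0075,0.001],0],[[-0.018,-0.016,0.002],0],[[-0.0255,-0.025,0.003],0],[[-0.032,-0.035,0.004],0]]'
python3 - <<'E'
from rig import manip
s=manip.sense();print(s["ee_pos"],s["ft_force"],s["ft_torque"])
E
```

```text
clock: 4.5
ee_pos: [551.2, -40.3, 139.9]
orientation: [3.115, 0.396, 0.005]
ft_force: [5.5, -1.0, 1.1]
width: 22.8
finger_force: 39.4
[551.23354254 -40.30986128 139.9217682 ] [ 5.53857943 -1.01053738  1.12377646] [-0.22948725 -0.81441891  0.03792818]
```

```bash
python3 -c "
from h import *
table(np.radians(-111.5),np.arange(.4,.91,.1),.4)
table(np.radians(-111.5),np.arange(.9,1.31,.1),.9)"
```

```text
0.4 [0. 0.] 0.0
0.5 [-0.0057 -0.0106] 0.001
0.6 [-0.0103 -0.0216] 0.002
0.7 [-0.0137 -0.0331] 0.003
0.8 [-0.016  -0.0449] 0.004
0.9 [-0.0171 -0.0568] 0.005
0.9 [0. 0.] 0.0
1.0 [ 0.0001 -0.012 ] 0.001
1.1 [ 0.0014 -0.0239] 0.002
1.2 [ 0.0038 -0.0357] 0.003
1.3 [ 0.0075 -0.0471] 0.004
```

```bash
python3 -m crank '[[[-0.0055,-0.0105,0.001],0],[[-0.010,-0.0215,0.002],0],[[-0.0135,-0.033,0.003],0],[[-0.016,-0.045,0.004],0],[[-0.017,-0.057,0.005],0]]'
cat > st.py <<'E'
from rig import manip
import numpy as np,sys
s=manip.sense();h=np.array([589.8,.4]);p=np.array(s["ee_pos"]);f=np.array(s["ft_force"])
print(p.round(1),f.round(1))
ph=np.radians(-111.5)-float(sys.argv[1]);t=np.array([np.sin(ph),-np.cos(ph)]);r=np.array([np.cos(ph),np.sin(ph)])
print("tangential",f[:2]@t,"radial",f[:2]@r,"r",np.hypot(*(p[:2]-h)),"ang",np.degrees(np.arctan2(*(p[:2]-h)[::-1])))
E
python3 st.py 0.9
```

```text
clock: 5.12
ee_pos: [535.4, -15.2, 137.4]
orientation: [3.114, 0.396, 0.003]
ft_force: [4.1, -3.3, 3.1]
width: 23.1
finger_force: 39.5
[535.4 -15.2 137.4] [ 4.1 -3.3  3.1]
tangential -4.398131943342099 radial -2.955452821707028 r 56.614980332044425 ang -163.9846748956032
```

```bash
python3 -m crank '[[[0,-0.006,0.0005],0],[[0,-0.012,0.001],0],[[0.0005,-0.018,0.0015],0],[[0.0014,-0.024,0.002],0]]'; python3 st.py 1.1;  python3 -m crank '[[[0.001,-0.006,0.0005],0],[[0.0024,-0.012,0.001],0]]'; python3 st.py 1.2;python3 -m crank '[[[0.0015,-0.006,0.0005],0],[[0.0037,-0.0115,0.001],0]]'; python3 st.py 1.3
```

```text
clock: 5.62
ee_pos: [532.8, -3.0, 136.4]
orientation: [3.115, 0.396, 0.002]
ft_force: [3.6, -3.6, 4.7]
width: 23.2
finger_force: 39.8
[532.8  -3.  136.4] [ 3.6 -3.6  4.7]
tangential -3.9618284570225217 radial -3.257940932884346 r 57.142767392281726 ang -176.60532379995533
clock: 5.88
ee_pos: [532.4, 2.8, 135.9]
orientation: [3.114, 0.396, 0.001]
ft_force: [3.3, -5.2, 5.6]
width: 22.7
finger_force: 39.8
[532.4   2.8 135.9] [ 3.3 -5.2  5.6]
tangential -5.198168356517878 radial -3.3375756599016633 r 57.49112682967656 ang 177.6134248068398
clock: 6.12
ee_pos: [532.6, 8.5, 135.4]
orientation: [3.114, 0.396, 0.001]
ft_force: [2.3, -6.6, 6.1]
width: 23.1
finger_force: 39.9
[532.6   8.5 135.4] [ 2.3 -6.6  6.1]
tangential -6.373246053455311 radial -2.943827076989344 r 57.792881107067764 ang 171.95918816215624
```

```bash
python3 -c "
from h import *
table(np.radians(-111.5),np.arange(1.3,1.61,.05),1.3)"
```

```text
1.3 [0. 0.] 0.0
1.35 [ 0.0022 -0.0056] 0.0005
1.4 [ 0.0047 -0.011 ] 0.001
1.45 [ 0.0075 -0.0163] 0.0015
1.5 [ 0.0106 -0.0215] 0.002
1.55 [ 0.0139 -0.0265] 0.0025
1.6 [ 0.0174 -0.0313] 0.003
```

```bash
python3 -m crank '[[[0.002,-0.0055,0.0005],0],[[0.0047,-0.011,0.001],0]]'; python3 st.py 1.4;  python3 -m crank '[[[0.003,-0.0055,0.0005],0],[[0.006,-0.0105,0.001],0]]'; python3 st.py 1.5
```

```text
clock: 6.38
ee_pos: [533.3, 14.1, 134.9]
orientation: [3.113, 0.397, -0.0]
ft_force: [0.6, -7.7, 6.5]
width: 22.6
finger_force: 40.0
[533.3  14.1 134.9] [ 0.6 -7.7  6.5]
tangential -7.457773054869549 radial -2.1939670362606822 r 58.12033926769379 ang 166.3900705547225
clock: 6.62
ee_pos: [534.6, 19.6, 134.5]
orientation: [3.113, 0.397, -0.001]
ft_force: [0.6, -8.0, 7.8]
width: 22.8
finger_force: 40.1
[534.6  19.6 134.5] [ 0.6 -8.   7.8]
tangential -7.421479053084558 radial -2.933784178294534 r 58.46094372244953 ang 160.78385852378997
```

```bash
python3 -m crank '[[[0.0035,-0.005,0.0005],0],[[0.0035,-0.005,0.0005],0],[[0.0035,-0.005,0.0005],0]]'; python3 st.py 1.55; python3 -m crank '[[[0,0,0],0],[[0,0,0],0],[[0,0,0],0],[[0,0,0],0],[[0,0,0],0],[[0,0,0],0],[[0,0,0],0],[[0,0,0],0]]' 1; python3 st.py 1.55
```

```text
clock: 7.0
ee_pos: [535.5, 22.6, 134.2]
orientation: [3.113, 0.396, -0.002]
ft_force: [-0.3, -7.8, 7.2]
width: 23.2
finger_force: 40.1
[535.5  22.6 134.2] [-0.3 -7.8  7.2]
tangential -7.391142403971073 radial -2.374633805690858 r 58.66788094783697 ang 157.7825144451372
clock: 8.0
ee_pos: [535.8, 24.3, 133.6]
orientation: [-3.117, -0.396, -0.0]
ft_force: [0.1, -0.2, 0.3]
width: 85.4
finger_force: 0.0
[535.8  24.3 133.6] [ 0.1 -0.2  0.3]
tangential -0.18104142656159383 radial -0.18047741545262158 r 59.00549149149474 ang 156.13386770766826
```

```bash
python3 -m crank '[[[0,0,-0.05],0],[[0,0,-0.15],0],[[0,0,-0.27],0],[[0,0,-0.27],0],[[-0.1,0.1,-0.27],0],[[-0.2,0.2,-0.27],0],[[-0.2,0.3,-0.27],0],[[-0.2,0.3,-0.27],0],[[-0.2,0.3,-0.27],0]]'
python3 - <<'E'
from h import *
from rig import cams
a=[]
for n,(x0,y0,x1,y1) in {"top":(165,150,275,260),"scene":(240,175,320,275)}.items():
    im,d=cams.get_image(n);c=cams.calibration(n);np.savez(n+"3.npz",im=im,d=d,K=c["K"],P=c["pose"])
    a.append(cv2.resize(np.hstack([load(n)[0][y0:y1,x0:x1],im[y0:y1,x0:x1]]),(560,280),interpolation=cv2.INTER_CUBIC))
cv2.imwrite("pics/after.png",np.vstack(a))
print(knob("scene3",(240,175,320,275),(140,168)))
E
```

```text
clock: 9.12
ee_pos: [476.0, -145.8, 267.6]
orientation: [-3.115, -0.394, 0.002]
ft_force: [-0.4, 0.5, 0.2]
width: 85.7
finger_force: 0.0
(array([533.54855292,  20.90722125]), 93, np.float64(0.9788204724330392))
```

View pics/after.png

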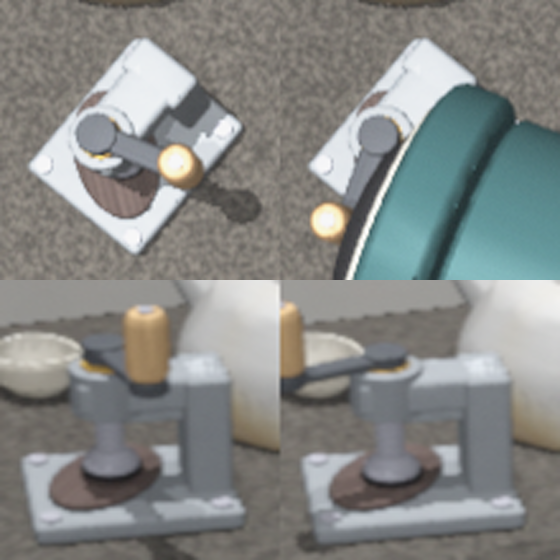

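The foot now rests on the rib, and the rib hasn't moved. The crank has turned about 1.54 rad (roughly 0.35–0.4 past contact) and stayed there after release.

```bash
python3 -c "
from rig import manip
print(manip.sign_off())"
```

```text
the job is handed in; nothing more can be done
None
```

The clamp holding the rib is screwed down snug, about 0.35–0.4 rad past contact (roughly 45 N, judged from crank angle and feel), and released; the rib hasn't shifted, the empty clamp wasn't touched, and the job was handed in at about 9 s.

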